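# Lacquer gauge: set the range knob, then hold the probe square on the marked spot

## Robot

A 6-joint arm with a two-finger parallel gripper is mounted at the origin on the work surface. World frame = base frame: x ahead of the robot, y to its left, z up, the work surface at z = 0. Lengths are in m, angles in rad, forces in N, time in s.
With the tool pointing down it reaches from about 0.375 to 0.975 m from the base axis. Payload 3.8 kg.
Tool frame: the origin (TCP) lies midway between the tips of the shut fingers; the grasp point (between the pads) lies 19 mm behind it; z points along the fingers, y is the line along which they close (so a half turn about z gives the same grasp; the last joint's range is limited). The gripper opens to 88 mm and grips with 3 to 60 N. Pads are 18 mm wide; open, the fingers measure 123 mm over their backs; the gripper's body (75 mm by 187 mm) begins 45 mm behind the grasp point.
Start: joints at [1.082, 0.264, 1.604, -0, 1.274, -0.037], TCP at [0.295, 0.607, 0.239] pointing down, gripper open.
Joint ranges: [-2.63, 2.63], [-0.94, 2.18], [0.31, 2.57], [-1.31, 4.45], [0, 2.66], [-2.55, 2.55]. Speed limits (rad/s): [2.57, 2.57, 3.14, 3.14, 3.14, 3.14].

## Interface

Orientations are given as a rotation vector (axis times angle).
In Python, from cell import manip, inverse_kinematics, cams, order gives the robot as it stands. Calls block until the motion is done:
- manip.move_pose(position, orientation): joint-space move of the TCP to a pose.
- manip.move_linear(position, rate=0.15, rot=None): straight line of the TCP; rot=None keeps the orientation; rate is the mean speed in m/s.
- manip.set_joints(angles): joint-space move.
- manip.set_gripper(opening, force=None): finger opening in m; force is the grip in N (None keeps the last); returns when the fingers have stopped.
- manip.dwell(seconds).
- inverse_kinematics(position, orientation): joint angles nearest the present ones, or None.
- manip.state(): the state.
- cams.capture(name): name is "side" or "top" or "wrist"; returns a dict with "image" (480x640x3 uint8, blue, green, red), "z_map" (480x640 float32, m along the optical axis (not along the pixel's ray), 0 where there is no reading), "intrinsics" (3x3 intrinsics, pixels), "position" and "orientation" of the camera in the world; the wrist camera has in their place "T_tool_cam" (4x4, takes a point from camera to tool coordinates, whose origin is the TCP and whose axes are the flange's). Camera axes: x right, y down, z forward; pixel columns grow to the right and rows downward; lengths in m; the calibration is good to about 2 mm. A picture is of the moment at which its call begins: read the wrist's pose just before it.
A pose or a line that the arm cannot do raises manip.IKError and nothing moves.
- order.close_job(): hands the job in; it is judged then, once.
The state is a dict: "clock": time; "joint_pos": joint angles; "joint_velocities": joint speeds; "tau": joint torques, N m; "tool_pos": TCP position; "tcp_rot": TCP orientation; "contact_force": force on the tool from outside, world axes, zero at the start; "moment": the same for the moment, N m; "gripper_width": finger opening in m; "grasp_force": force on a finger pad.
Only numpy, scipy, OpenCV 4.12 (cv2) and the standard library are available. Lean on these libraries where they do the work, as an engineer would, in place of code of your own. Each camera call takes 0.05 s, during which the arm holds its last target. There are 200 camera calls.

## Task

Check the lacquer on the black panel. First turn the readout's knob until its pointer lines up with the small raised steel index block at the edge of the dial; then lift the sprung gauge probe out of its wooden holder and press its tip gently on the centre of the ring marked on the sloping panel, square to the panel's face, until the sprung tip is about half way in. Leave everything else on the bench alone, and finish still holding the probe like that: do not put it down or let go.

Things in the scene. Friction and masses are not known exactly. Their poses are not given: they have to be found in the camera images.
- readout: Gauge readout, grey case 150 (x) x 110 (y) x 55 mm high, fixed to the bench, screen at its +x end. Origin: centre of its underside, z up. The knob's axis is at x = -25, y = 0 mm, on a flat round dial plate 80 mm across whose top is 58 mm above the bench.
- knob_grip (a point): Grip point on the knob's upright turning axis, 90 mm above the bench. Knob: black disc 46 mm across, 8 high (underside 59 mm above the bench), on it an upright bar 42 long, 14 wide, whose top is 38 mm above the disc's underside; this point is 7 mm below the bar's top. Axes turn with the knob: x along the bar, z up. The white pointer is at the -x end of the bar.
- knob_pointer (a point): Outer end of the knob's white pointer, 28 mm from the turning axis, 4 mm above the disc's underside; same axes as knob_grip (the pointer points to -x).
- index_mark (a point): Inner top edge of the dark steel index block (8 x 5 x 5 mm) at the edge of the dial, 33 mm from the knob's turning axis, about level with the pointer. Axes: -x points outward from the knob's axis through the block, z up. The knob is set when its x axis has the same direction as this one, the pointer's end then being 5 mm from this point.
- knob (a joint): Knob angle, rad, growing clockwise seen from above, range -0.2 to 2.4; at 0 the pointer points to the case's front (-x of the case). It starts at 0 to 0.3 and stays where it is left; turning takes about 0.04 N m.
- index_ring (a joint): Angle of the index block about the same axis with the same zero and sense, 0.75 to 1.45 rad; it stays put, and the knob is set when knob equals this.
- holder: Wooden holder fixed to the bench, block 70 x 70 x 50 mm high with a 22 mm hole right through, upright at its centre. The probe's collar rests on its top, the probe's origin 5 mm above the bench; it must rise 45 mm to clear the hole. Origin: centre of its underside, on the hole's axis. z up.
- probe: Loose gauge probe, a round metal pen 115 mm long, about 105 to 170 g, standing tip down in the holder. Origin: end of its tip when fully out; z along the probe from tip to top. Along z: sprung tip 8 mm across from 0 to 12, nose 18 across from 12 to 45, collar 30 across from 45 to 51, smooth round handle 24 across from 51 to 115.
- probe_tip (a point): End of the probe's sprung ball tip (it moves with the tip). Axes as probe.
- plunger (a joint): How far the sprung tip is pushed into the probe, m: 0 fully out, 0.010 fully in; about half way is 0.005. Spring 600 N/m, so half way takes about 3 N and fully in 6 N.
- stand: Light wooden stand fixed to the bench, base 160 (x) x 130 (y) mm, carrying the black panel. Origin: centre of its underside, z up; the panel slopes up towards its +x, its face leaning to -x.
- panel: Black lacquered panel fixed on the stand at 20 degrees to the level, 110 wide (y), 160 long (x, up the slope, far end round), 18 mm thick. Origin: middle of its lower front edge on the underside; z is square to its face, pointing out.
- spot (a point): Centre of the marked ring (16 mm across over its line, white, with four short cross-hair ticks) on the panel's upper face, about 60 mm above the bench: 88 mm up the slope from the panel's lower edge, 18 mm to +y of its middle. Axes as panel: z square to the face, pointing out.
- stool_a: Bystander, loose on the bench, to be left where it is: miniature wooden stool, 64 x 64 x 56, dark legs (sizes in mm). Origin: its underside.
- stool_b: Bystander, loose on the bench, to be left where it is: miniature wooden stool, 64 x 64 x 56, light legs (sizes in mm). Origin: its underside.
- cutter: Bystander, loose on the bench, to be left where it is: closed utility knife lying flat, 160 x 24 x 16, long axis x (sizes in mm). Origin: its underside.
- pad: Bystander, loose on the bench, to be left where it is: cork sanding block, 90 (x) x 34 x 29 (sizes in mm). Origin: its underside.
- glue: Bystander, loose on the bench, to be left where it is: small closed glue jar, 38 across, 75 high (sizes in mm). Origin: its underside.
- offcut: Bystander, loose on the bench, to be left where it is: plywood offcut lying flat, 75 x 75 x 12 (sizes in mm). Origin: its underside.
- square: Bystander, loose on the bench, to be left where it is: try square lying flat, stock 22 x 90 x 16, blade 120 along x (sizes in mm). Origin: its underside.

How it is judged:
On the way, in this order (a step that is already met when the one before it is completed fails the run):
1. the knob's pointer lines up with the index block (within 5 degrees) while the probe is still in its holder (angle between the x axis of knob_pointer and the x axis of index_mark, either way round below 0.09 rad and distance between knob_pointer and index_mark below 0.02 m and z of probe in the frame of holder below 0.02 m and horizontal distance between probe and holder below 0.012 m), for 0.3 s.
2. the probe is lifted clear of its holder in the gripper (z of probe in the frame of holder above 0.05 m and contact force between the fingers and probe above 1 N), for 0.2 s.
At the end, for the whole second after the job is handed in: The gripper still holds the probe, at rest, with its tip within 6 mm of the centre of the ring, square to the panel within 0.10 rad, the sprung tip 2.5 to 8 mm in (of 10), pressing on the panel with 0.8 to 8 N; the knob's pointer is still within 0.09 rad of the index block (angle between the x axis of knob_pointer and the x axis of index_mark, either way round below 0.09 rad and distance between knob_pointer and index_mark below 0.02 m and distance between probe_tip and spot below 0.006 m and angle between the z axis of probe and the z axis of spot, either way round below 0.1 rad and value of joint plunger between 0.0025 and 0.008 m and contact force between probe and panel between 0.8 and 8 N and contact force between the fingers and probe above 2 N and linear speed of probe below 0.01 m/s); the arm keeps its last pose, push and grip.
It fails at once if the index block is shifted more than 3 mm (distance of index_mark from where it was at the start of the episode above 0.003 m).
It fails at once if the panel is pressed hard (over 18 N) (contact force between anything else and panel above 18 N).
It fails at once if a bystander is moved more than 25 mm (distance of any of stool_a, stool_b, cutter, pad, glue, offcut, square from where it was at the start of the episode above 0.025 m).
It also fails if it takes over 53 s, if anything falls off the work surface, if the arm or the gripper's body presses on something with over 40 N, if the wrist force passes 120 N, or if a joint passes its speed limit or range.

## Working session

There is one attempt and no reset: what is moved stays moved. The work goes in short steps, each a Python script; the robot and the scene stay as the last script left them, time stands still between calls to the robot, and variables do not carry over. Pictures are saved under pics/ and viewed, at most 10 in all, crops included, and the job is handed in when it is done.

```bash
mkdir -p pics; ls
cat > h.py <<'E'
import numpy as np, cv2
from scipy.spatial.transform import Rotation as R
from cell import manip, inverse_kinematics, cams, order
def campose(c, st=None):
    if 'T_tool_cam' in c:
        T=np.eye(4);T[:3,:3]=R.from_rotvec(st['tcp_rot']).as_matrix();T[:3,3]=st['tool_pos'];return T@c['T_tool_cam']
    o=np.array(c['orientation']);T=np.eye(4)
    T[:3,:3]=o if o.shape==(3,3) else R.from_rotvec(o).as_matrix() if o.size==3 else R.from_quat(o).as_matrix()
    T[:3,3]=c['position'];return T
def cloud(c,T):
    K=c['intrinsics'];z=c['z_map'];v,u=np.indices(z.shape)
    P=np.stack([(u-K[0,2])/K[0,0]*z,(v-K[1,2])/K[1,1]*z,z],-1)
    return P@T[:3,:3].T+T[:3,3]
def ray(c,T,u,v,h):
    K=c['intrinsics'];d=T[:3,:3]@np.array([(u-K[0,2])/K[0,0],(v-K[1,2])/K[1,1],1]);o=T[:3,3]
    return o+d*(h-o[2])/d[2]
E
python3 - <<'E'
from h import *
import pickle
st=manip.state()
for n in ['top','side','wrist']:
    c=cams.capture(n);cv2.imwrite(f'pics/{n}0.png',c['image']);T=campose(c,st)
    pickle.dump((c,T),open(f'{n}0.pkl','wb'))
    print(n,c.get('orientation'),T.round(3).tolist(),c['intrinsics'].tolist())
print(st)
E
```

```text
pics
top [-2.1419474   2.13447035 -0.16545438] [[0.004, -0.988, 0.157, 0.367], [-1.0, -0.003, 0.003, -0.021], [-0.003, -0.157, -0.988, 1.04], [0.0, 0.0, 0.0, 1.0]] [[464.9441248593226, 0.0, 313.4305233136149], [0.0, 464.9441248593226, 237.73687433158887], [0.0, 0.0, 1.0]]
side [-2.18164486  0.78434383 -0.37982098] [[0.766, -0.413, 0.493, 0.066], [-0.643, -0.512, 0.569, -0.54], [0.018, -0.753, -0.658, 0.716], [0.0, 0.0, 0.0, 1.0]] [[462.3486994821275, 0.0, 318.77025928376366], [0.0, 462.3486994821275, 241.07366354761393], [0.0, 0.0, 1.0]]
wrist None [[0.438, 0.865, 0.245, 0.231], [0.899, -0.421, -0.122, 0.637], [-0.002, 0.273, -0.962, 0.383], [0.0, 0.0, 0.0, 1.0]] [[415.7200677704581, 0.0, 318.96437275972295], [0.0, 415.7200677704581, 234.59482044531467], [0.0, 0.0, 1.0]]
{'clock': 0.0, 'joint_pos': array([ 1.08210290e+00,  2.64778995e-01,  1.60532121e+00,  2.63379031e-06,
        1.27366364e+00, -3.68668757e-02]), 'joint_velocities': array([-0.00075586,  0.00108593, -0.00215163,  0.00153446,  0.00093263,
        0.00013194]), 'tau': array([-2.56520190e-05, -5.02119720e+01, -3.56874704e+01,  7.27873505e-02,
        2.95786851e-02, -1.89272228e-04]), 'tool_pos': array([0.29437487, 0.60667702, 0.23739907]), 'tcp_rot': array([-0.70357975, -3.06121061,  0.00329179]), 'contact_force': array([ 0.40466151, -0.20077924,  0.67604638]), 'moment': array([ 0.01189647, -0.0047033 ,  0.00684185]), 'grasp_force': 0.0, 'gripper_width': 0.08806098460053124}
```

View pics/top0.png

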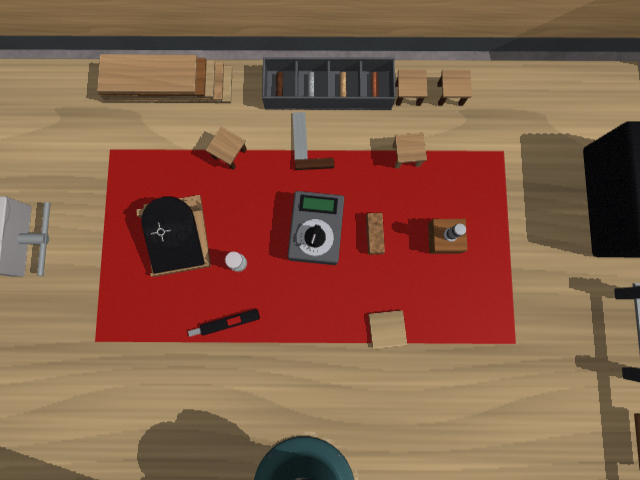

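View pics/side0.png

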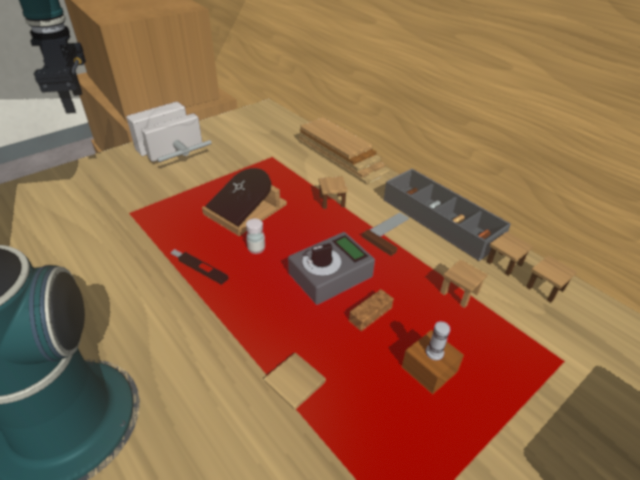

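The top view shows the readout at (316,228) with its knob at (316,237), the probe and holder at (450,233), and the panel with its ring at (161,232). The side view agrees with this. Next I'll get coarse positions, then a wrist close-up of each.

```bash
cat >> h.py <<'E'
def down(yaw): # tool z down, tool x axis at world angle yaw
    return R.from_matrix(np.array([[np.cos(yaw),np.sin(yaw),0],[np.sin(yaw),-np.cos(yaw),0],[0,0,-1]])).as_rotvec()
E
python3 - <<'E'
from h import *
import pickle
c,T=pickle.load(open('top0.pkl','rb'))
for n,u,v,h in [('knob',316,237,.08),('probe',456,228,.12),('holder',447,235,.05),('ring',161,232,.06)]:
    print(n,ray(c,T,u,v,h).round(4),cloud(c,T)[v,u].round(4))
st=manip.state();Rt=R.from_rotvec(st['tcp_rot']).as_matrix();print(Rt.round(3).tolist())
w=cams.capture('wrist');print(w['T_tool_cam'].round(3).tolist())
# views: camera on -offset side
for n,p in [('ring',(.43,.33,.21)),('knob',(.42,-.03,.21)),('probe',(.42,-.3,.25))]:
  for yaw in (0,-np.pi/2,np.pi/2,np.pi):
    q=inverse_kinematics(p,down(yaw));print(n,yaw,None if q is None else np.round(q,2))
big=cv2.resize(c['image'][180:290,260:370],None,fx=5,fy=5,interpolation=cv2.INTER_CUBIC);cv2.imwrite('pics/k0.png',big)
E
```

```text
knob [ 0.5207 -0.0229  0.08  ] [ 0.5179 -0.0229  0.0974]
probe [ 0.5335 -0.304   0.12  ] [ 0.5333 -0.3037  0.1212]
holder [ 0.5308 -0.3055  0.05  ] [ 0.528  -0.3006  0.0669]
ring [0.5336 0.3089 0.06  ] [0.5331 0.3078 0.0631]
[[-0.9, 0.437, -0.001], [0.437, 0.9, -0.002], [0.0, -0.002, -1.0]]
[[-0.001, -0.962, -0.273, 0.07], [1.0, -0.001, -0.001, -0.0], [0.0, -0.273, 0.962, -0.145], [0.0, 0.0, 0.0, 1.0]]
ring 0 [ 0.61  0.03  1.92 -0.    1.19  2.18]
ring -1.5707963267948966 [ 0.61  0.03  1.92 -0.    1.19 -2.53]
ring 1.5707963267948966 [ 0.61  0.03  1.92 -0.    1.19  0.61]
ring 3.141592653589793 [ 0.61  0.03  1.92 -0.    1.19 -0.96]
knob 0 [-0.13 -0.21  2.15 -0.    1.21  1.44]
knob -1.5707963267948966 None
knob 1.5707963267948966 [-0.13 -0.21  2.15 -0.    1.21 -0.13]
knob 3.141592653589793 [-0.13 -0.21  2.15  0.    1.21 -1.7 ]
probe 0 [-0.67 -0.05  1.92 -0.    1.26  0.9 ]
probe -1.5707963267948966 [-0.67 -0.05  1.92 -0.    1.26  2.47]
probe 1.5707963267948966 [-0.67 -0.05  1.92 -0.    1.26 -0.67]
probe 3.141592653589793 [-0.67 -0.05  1.92  0.    1.26 -2.24]
```

View pics/k0.png

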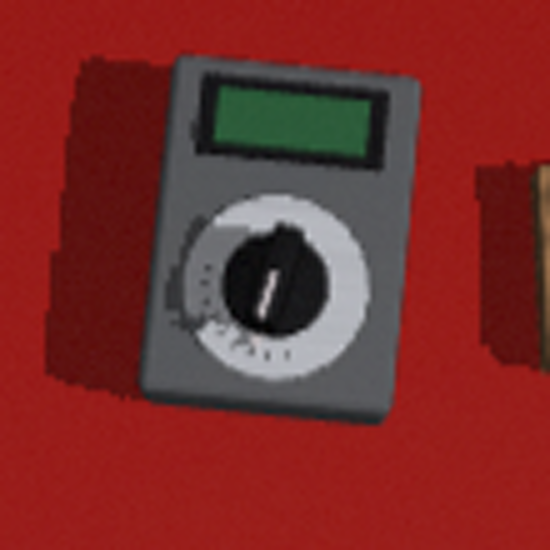

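The pointer faces the case front, turned slightly to the left. The index block is not clear at this scale; it is probably on the left side of the dial, in shadow around (185,310) in the crop. Next, wrist views of all three places.

Run:
```python
from h import *
import pickle
for n,p,yaw in [('ring',(.533,.308,.22),np.pi/2),('probe',(.528,-.303,.26),np.pi/2),('knob',(.518,-.023,.20),np.pi)]:
    manip.move_pose(p,down(yaw));manip.dwell(.15)
    st=manip.state();c=cams.capture('wrist');T=campose(c,st);pickle.dump((c,T),open(n+'.pkl','wb'))
    cv2.imwrite(f'pics/w_{n}.png',c['image']);print(n,st['clock'],st['contact_force'])
ims=[cv2.imread(f'pics/w_{n}.png') for n in('ring','probe')]
cv2.imwrite('pics/both.png',cv2.resize(np.hstack(ims),(800,300),interpolation=cv2.INTER_AREA))
```

```text
ring 1.775 [ 0.64335225  0.22791681 -0.29269399]
probe 4.1667 [-0.379123   -0.0624087   0.78859696]
knob 5.475 [-1.28889671 -0.44446963 -0.63793994]
```

View pics/w_knob.png

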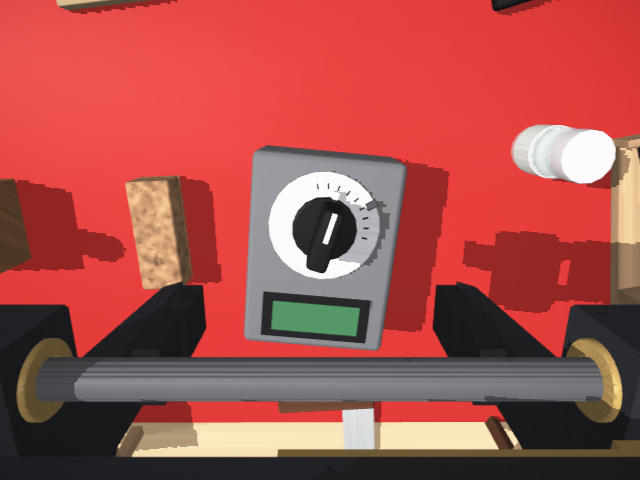

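View pics/both.png

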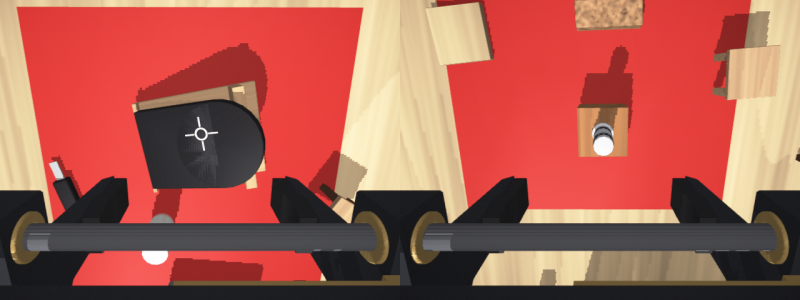

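The knob view shows the dial at about (323,225), the pointer at about (330,228) pointing up and slightly right, and a dark block at the dial's right rim near (374,205). The combined picture shows the ring at full-resolution (321,213) and the probe top at (324,232). Measuring now.

Run:
```python
from h import *
import pickle
def big(m):
    n,l,s,ce=cv2.connectedComponentsWithStats(m.astype(np.uint8));i=1+np.argmax(s[1:,4]);return l==i
# knob
c,T=pickle.load(open('knob.pkl','rb'));im=c['image'].astype(int);P=cloud(c,T)
hsv=cv2.cvtColor(c['image'],cv2.COLOR_BGR2HSV)
print('dial z',P[175:185,310:330,2].mean(),'case z',P[260:280,255:265,2].mean())
cv2.imwrite('pics/kz.png',cv2.resize(c['image'][160:290,250:410],None,fx=5,fy=4.6*5/4.6,interpolation=cv2.INTER_CUBIC)[:600])
# case top from depth: minAreaRect of pixels with z .045-.066
m=(P[...,2]>.048)&(P[...,2]<.11)&(np.hypot(P[...,0]-.52,P[...,1]+.03)<.11);m=big(m)
r=cv2.minAreaRect((P[m][:,:2]*1000).astype(np.float32));print('case',r)
# bar top by depth z>.085
b=(P[...,2]>.085)&(np.hypot(P[...,0]-.52,P[...,1]+.025)<.05);q=P[b];
r=cv2.minAreaRect((q[:,:2]*1000).astype(np.float32));print('bar',r,q.mean(0))
# dial ellipse from white mask hull
w=(im.min(-1)>190);w[:, :260]=0;w[:,390:]=0;w[:165]=0;w[285:]=0
hull=cv2.convexHull(np.argwhere(big(w))[:,::-1].astype(np.int32)).reshape(-1,2)
hp=np.array([ray(c,T,u,v,.058)[:2] for u,v in hull]);
A=np.c_[2*hp,np.ones(len(hp))];s=np.linalg.lstsq(A,(hp**2).sum(1),rcond=None)[0];print('dial',s[:2],np.sqrt(s[2]+s[:2]@s[:2]))
# probe
c,T=pickle.load(open('probe.pkl','rb'));P=cloud(c,T)
m=big((P[...,2]>.113)&(P[...,2]<.13)&(np.hypot(P[...,0]-.53,P[...,1]+.303)<.04))
(u,v),rad=cv2.minEnclosingCircle(np.argwhere(m)[:,::-1].astype(np.float32));print('probe',u,v,rad,ray(c,T,u,v,.12),P[m].mean(0))
m=big((P[...,2]>.044)&(P[...,2]<.055)&(np.hypot(P[...,0]-.53,P[...,1]+.303)<.06))
print('holder',cv2.minAreaRect((P[m][:,:2]*1000).astype(np.float32)))
# ring
c,T=pickle.load(open('ring.pkl','rb'));P=cloud(c,T);im=c['image'].astype(int)
w=(im.min(-1)>150);w[:180]=0;w[250:]=0;w[:,:285]=0;w[:,355:]=0
a=np.argwhere(w);print('ringpx',a.mean(0)[::-1],a.min(0)[::-1],a.max(0)[::-1],w.sum())
d=(im.max(-1)<90)&(np.hypot(P[...,0]-.533,P[...,1]-.308)<.045)&(P[...,2]>.03);q=P[d|(w)]
q=q[q[:,2]>.03];ce=np.median(q,0)
for _ in range(3):
    A=np.c_[q[:,:2],np.ones(len(q))];s=np.linalg.lstsq(A,q[:,2],rcond=None)[0];e=A@s-q[:,2];q=q[abs(e)<max(.002,2*e.std())]
n=np.array([-s[0],-s[1],1]);n/=np.linalg.norm(n)
print('normal',n,'tilt',np.degrees(np.arccos(n[2])),'az of -n',np.arctan2(-n[1],-n[0]),e.std(),len(q))
u,v=(a.min(0)[::-1]+a.max(0)[::-1])/2
o=T[:3,3];dd=ray(c,T,u,v,.06)-o;t=(s[2]+s[:2]@o[:2]-o[2])/(dd[2]-s[:2]@dd[:2]);print('spot',o+t*dd, ray(c,T,u,v,.06))
c,T=pickle.load(open('top0.pkl','rb'));
w=(c['image'].min(-1)>130);w[:215]=0;w[248:]=0;w[:,:145]=0;w[:,178:]=0;a=np.argwhere(w);print('top ring',a.mean(0)[::-1],ray(c,T,*a.mean(0)[::-1],.06))
```

```text
dial z 0.057206334964375 case z 0.05858262770694796
case ((548.9711303710938, -23.830917358398438), (110.32350158691406, 149.18820190429688), 84.41507720947266)
bar ((517.7823486328125, -25.03731918334961), (98.7839584350586, 54.05327606201172), 89.70598602294922) [ 0.49846178 -0.02376447  0.27332063]
dial [ 0.5243298  -0.02146847] 0.039618957902011
probe 324.6590881347656 232.0 16.700069427490234 [ 0.53228547 -0.31152283  0.12      ] [ 0.53226081 -0.31197645  0.11891822]
holder ((532.3544311523438, -313.047607421875), (70.1756362915039, 70.5304183959961), 0.7083911895751953)
ringpx [321.55826558 213.78319783] [296 187] [348 240] 369
normal [-0.0238412  -0.98117743  0.19163102] tilt 78.95201604085139 az of -n 1.5465025497941014 0.0240975504430573 33867
spot [ 0.53985926  0.14610245 -0.64691427] [0.53460003 0.30874437 0.06      ]
top ring [160.72222222 231.11111111] [0.53554574 0.30956367 0.06      ]
```

View pics/kz.png

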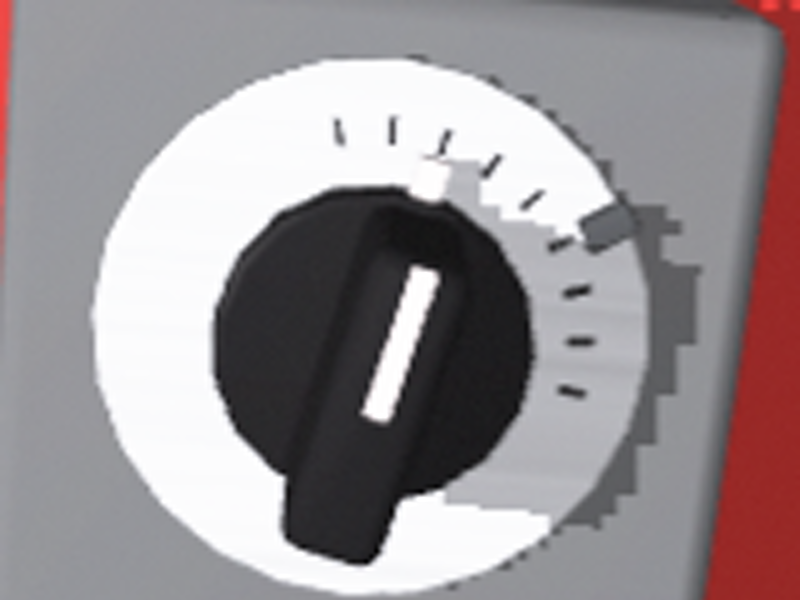

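The crop shows the white pointer tip at crop (430,178), the white stripe on the bar from (378,420) to (425,268), and the steel index block centred at (607,227). Scale is 5, offset (250,160).

Run:
```python
from h import *
import pickle
c,T=pickle.load(open('knob.pkl','rb'));k=np.array([.5242,-.0214])
def f(x,y,h): return ray(c,T,250+x/5,160+y/5,h)[:2]
a,b=f(378,420,.097),f(425,268,.097);d=b-a;print('stripe',np.arctan2(d[1],d[0]),a,b)
p=f(430,170,.064)-k;print('pointer',np.arctan2(p[1],p[0]),np.hypot(*p))
for q in [(607,227),(585,232)]:
    p=f(*q,.063)-k;print('index',np.arctan2(p[1],p[0]),np.hypot(*p))
print('case front az',np.radians(180-5.6))
c,T=pickle.load(open('ring.pkl','rb'));P=cloud(c,T);im=c['image'].astype(int)
m=(np.hypot(P[...,0]-.533,P[...,1]-.31)<.042)&(P[...,2]>.035)&(P[...,2]<.1);q=P[m];print(len(q))
for _ in range(4):
    A=np.c_[q[:,:2],np.ones(len(q))];s=np.linalg.lstsq(A,q[:,2],rcond=None)[0];e=A@s-q[:,2];q=q[abs(e)<2.5*e.std()]
n=np.array([-s[0],-s[1],1]);n/=np.linalg.norm(n)
print('normal',n,'tilt',np.degrees(np.arccos(n[2])),'az of upslope',np.arctan2(-n[1],-n[0]),e.std(),len(q))
o=T[:3,3]
for u,v in [(322,213.5)]:
    dd=ray(c,T,u,v,.06)-o;t=(s[2]+s[:2]@o[:2]-o[2])/(dd[2]-s[:2]@dd[:2]);print('spot',o+t*dd)
# panel side edges: dark pixels z-based outline
m=((P@n-(o+t*dd)@n)>-.006)&((P@n-(o+t*dd)@n)<.006)&(np.hypot(P[...,0]-.533,P[...,1]-.31)<.15)
ct=max(cv2.findContours(m.astype(np.uint8),0,1)[0],key=cv2.contourArea).reshape(-1,2)
up=s[:2]/np.linalg.norm(s[:2]);sd=np.array([-up[1],up[0]]);x=P[ct[:,1],ct[:,0]][:,:2]-(o+t*dd)[:2]
U,V=x@up,x@sd;print('rel extents up',U.min(),U.max(),'side',V.min(),V.max())
for side in(V>0,V<0):
    g=side&(abs(U+.035)<.03)&(abs(V)>.02);print('edge slope',np.polyfit(U[g],V[g],1))
```

```text
stripe 2.8549170726269524 [ 0.52514769 -0.02052275] [ 0.5056634  -0.01477886]
pointer 2.8108307156136956 0.026084347744427964
index 2.031088283970571 0.03695003547093048
index 2.052342727283946 0.03393449771640564
case front az 3.043854215478111
9263
normal [-0.3363215  -0.06190693  0.93971026] tilt 19.997044074751024 az of upslope 0.18203305705027611 0.0006604253399726531 8954
spot [0.53459209 0.30898969 0.06106624]
rel extents up -0.08306923563045658 0.06878848300218746 side -0.07307855822306457 0.03700114737242871
edge slope [0.00168598 0.03682986]
edge slope [ 0.0154588  -0.07146103]
```

Run:
```python
from h import *
import pickle
k=[.5242,-.0214]
manip.set_gripper(.04,25)
manip.move_pose([*k,.13],down(2.835))
manip.move_linear([*k,.071],rate=.08)
manip.set_gripper(0,25);s=manip.state();print(s['clock'],s['gripper_width'],s['contact_force'],s['moment'])
for y in (2.44,2.04): manip.move_pose([*k,.071],down(y))
manip.dwell(.3);s=manip.state();print(s['clock'],s['gripper_width'],s['contact_force'],s['moment'],s['tool_pos'])
manip.set_gripper(.04)
manip.move_linear([*k,.13],rate=.12)
manip.move_pose([*k,.20],down(np.pi-.4));manip.dwell(.15)
st=manip.state();c=cams.capture('wrist');T=campose(c,st);pickle.dump((c,T),open('knob2.pkl','wb'))
K=c['intrinsics'];p=np.linalg.inv(T)@[*k,.06,1];u,v=(K@p[:3]/p[2])[:2].astype(int);print(u,v,st['clock'])
cv2.imwrite('pics/kz2.png',cv2.resize(c['image'][v-60:v+60,u-75:u+75],None,fx=5,fy=5,interpolation=cv2.INTER_CUBIC))
```

```text
8.1583 0.014095401362544455 [0.53273254 4.52755424 1.3791069 ] [ 0.76271136 -0.15856175 -0.00760683]
9.3917 0.01385661892781256 [1.05372786 5.19270263 0.15062509] [ 0.75460276 -0.04423915 -0.01383611] [ 0.52476266 -0.02064509  0.07147842]
320 221 11.45
```

View pics/kz2.png

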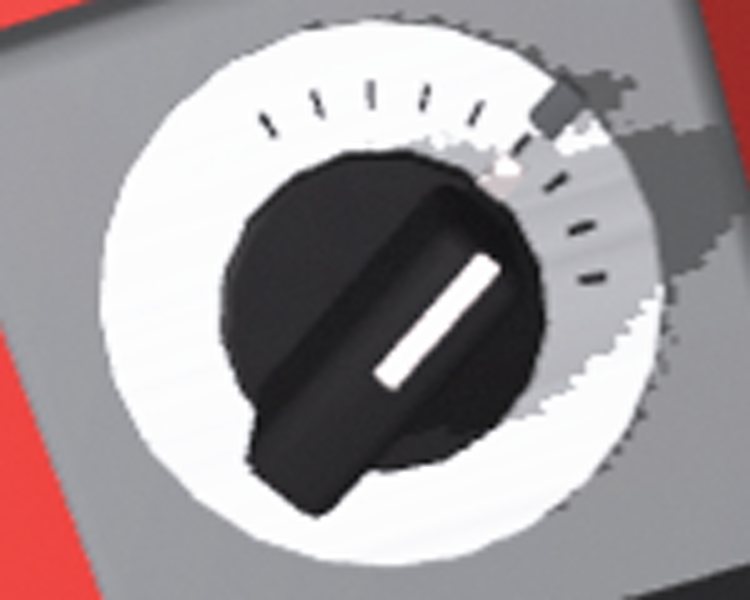

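The pointer end is at crop (510,168) and the block at (556,108), its inner edge at about (545,125). The stripe runs from (387,380) to (488,262). They look nearly lined up, so I'll compute the residual.

Run:
```python
from h import *
import pickle
c,T=pickle.load(open('knob2.pkl','rb'));k=np.array([.5242,-.0214])
im=c['image'];g=im[161:281,245:395];w=(g.min(-1)>190).astype(np.uint8)
n,l,s,ce=cv2.connectedComponentsWithStats(w)
for i in range(1,n):
    if 40<s[i,4]<300:
        vx,vy,x,y=cv2.fitLine(np.argwhere(l==i)[:,::-1].astype(np.float32),2,0,.01,.01).ravel();print(s[i],vx,vy)
        a,b=[ray(c,T,245+x+t*vx,161+y+t*vy,.097)[:2] for t in(-8,8)];d=b-a;print('stripe az mod pi',np.arctan2(d[1],d[0])%np.pi)
def f(x,y,h): return ray(c,T,245+x/5,161+y/5,h)[:2]
white=(im.min(-1)>200).astype(np.uint8);
wpx=(im.min(-1)>190);wpx[:161]=0;wpx[281:]=0;wpx[:,:260]=0;wpx[:,380:]=0
h=cv2.convexHull(np.argwhere(wpx)[:,::-1].astype(np.int32)).reshape(-1,2)
hp=np.array([ray(c,T,u,v,.058)[:2] for u,v in h]);A=np.c_[2*hp,np.ones(len(hp))];q=np.linalg.lstsq(A,(hp**2).sum(1),rcond=None)[0];print('dial',q[:2],np.sqrt(q[2]+q[:2]@q[:2]))
for kk in (k,q[:2]):
  for nm,x,y,z in [('pt',500,178,.064),('ptend',510,165,.064),('ix',556,108,.063),('ixin',545,124,.063)]:
    p=f(x,y,z)-kk;print(nm,np.arctan2(p[1],p[0]).round(3),np.hypot(*p).round(4))
```

```text
[111  24  11   8  54] 0.9637245 -0.26689905
stripe az mod pi 1.4426187842788931
[ 75  51  25  26 166] 0.66281176 -0.7487861
stripe az mod pi 2.0350841535945055
dial [ 0.52425776 -0.02130352] 0.039597555533477
pt 2.013 0.0252
ptend 2.02 0.0274
ix 2.031 0.0372
ixin 2.021 0.0346
pt 2.017 0.0251
ptend 2.024 0.0273
ix 2.033 0.0371
ixin 2.024 0.0345
```

The pointer is within about 0.015 rad of the index block. Next: the probe.

Run:
```python
from h import *
import pickle
p=[.5323,-.3120]
manip.set_gripper(.06,40)
manip.move_pose([*p,.20],down(np.pi/2))
manip.move_linear([*p,.076],rate=.1)
manip.set_gripper(0,40);s=manip.state();print(s['clock'],s['gripper_width'],s['grasp_force'],s['contact_force'])
manip.move_linear([*p,.15],rate=.06);manip.dwell(.25)
manip.move_linear([*p,.26],rate=.15)
spot=np.array([.535,.3092,.0611]);n=np.array([-.3363,-.0619,.9397]);n/=np.linalg.norm(n)
x=np.array([0,1,0.]);x-=x@n*n;x/=np.linalg.norm(x);z=-n
rv=R.from_matrix(np.c_[x,np.cross(z,x),z]).as_rotvec();np.save('rv.npy',rv)
pre=spot+n*(.071+.03)
print(inverse_kinematics(pre,rv))
manip.move_pose(spot+n*.19,rv);manip.move_linear(pre,rate=.1);manip.dwell(.4)
st=manip.state();print(st['clock'],st['contact_force'],st['tool_pos']-pre,st['gripper_width'],st['grasp_force'])
c=cams.capture('wrist');T=campose(c,st);pickle.dump((c,T),open('pre.pkl','wb'))
K=c['intrinsics']
def pr(q): a=np.linalg.inv(T)@[*q,1];return (K@a[:3]/a[2])[:2]
print('tip',pr(st['tool_pos']-.071*n),'collar',pr(st['tool_pos']-.026*n),'spot',pr(spot))
cv2.imwrite('pics/pre.png',c['image'])
```

```text
15.1417 0.022902992743788358 39.98100405558944 [ 0.1946797   0.78533084 -0.20947278]
[ 0.57795239 -0.01898239  2.12079272 -0.20001344  0.7258513   0.69603596]
21.2917 [-0.35945454  0.64860959 -0.76591591] [6.95429233e-05 1.07689780e-04 3.82689833e-04] 0.02306502439137237 39.9807439930737
tip [319.61869167 248.93198535] collar [319.81192933 280.15807284] spot [319.21014191 234.03600722]
```

View pics/pre.png

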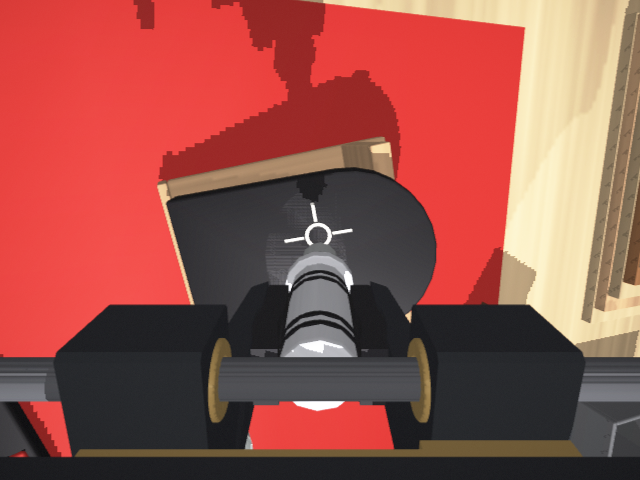

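The ring sits at about (318,235), against a prediction of (319,234). The probe is straight in the grip, its axis at column 320. Now to press.

Run:
```python
from h import *
spot=np.array([.535,.3092,.0611]);n=np.array([-.3363,-.0619,.9397]);n/=np.linalg.norm(n);rv=np.load('rv.npy')
def F():
    a=[]
    for _ in range(6): manip.dwell(.03);a.append(manip.state()['contact_force']@n)
    return np.mean(a)
manip.move_linear(spot+n*(.071+.006),rate=.03);manip.dwell(.2);f0=F();print('base',f0)
d=.005
while d>-.010:
    manip.move_linear(spot+n*(.071+d),rate=.02);f=F()-f0;print(round(d,4),round(f,2))
    if f>2.4: break
    d-=.001
s=manip.state();print(s['clock'],s['tool_pos']-spot-n*(.071+d),s['contact_force'],s['grasp_force'])
c=cams.capture('side');T=campose(c);K=c['intrinsics']
def pr(q): a=np.linalg.inv(T)@[*q,1];return (K@a[:3]/a[2])[:2]
u,v=pr(spot).astype(int);print(pr(spot)-[u-40,v-50],pr(spot+n*.11)-[u-40,v-50])
w=cams.capture('wrist')['image'][150:300,220:420]
a=cv2.resize(c['image'][v-50:v+25,u-40:u+60],(400,300),interpolation=cv2.INTER_CUBIC)
cv2.imwrite('pics/end.png',np.hstack([a,cv2.resize(w,(400,300))]))
```

```text
base -1.1860831372235061
0.005 0.0
0.004 -0.05
0.003 0.3
0.002 0.06
0.001 0.22
0.0 0.7
-0.001 1.27
-0.002 1.75
-0.003 1.87
-0.004 2.69
27.1917 [5.81543648e-05 4.18314597e-05 9.32034073e-05] [-0.03891996  0.12085926  1.75071464] 39.97971385717392
[40.62334962 50.25262415] [24.09362448 19.68055869]
```

View pics/end.png

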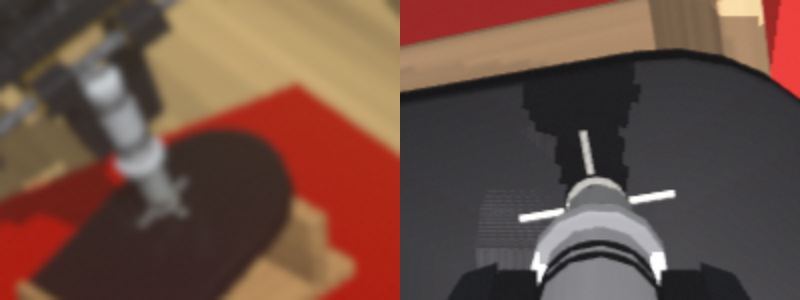

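The side view shows the probe axis running from (98,72) to (163,205), against a predicted (96,79) to (162,201), so it is square to the panel. In the wrist view the nose is centred on the ring's cross-hairs at column 597. The force of about 2.7 N means the tip is about 4.5 mm in, so I'm handing the job in.

```bash
python3 -c "
from h import *
manip.dwell(.3);print(order.close_job());print(manip.state()['clock'])"
```

```text
the job is handed in; nothing more can be done
None
the job is handed in; nothing more can be done
```

I handed the job in at about 27.5 s on the robot's clock; no verdict came back. By my last measurements the pointer is within about 0.015 rad of the index block, and the probe is held square on the ring at about 2.7 N, tip about 4.5 mm in.

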